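# Flash-test an insulating disc: load the nest and hold the spring guard at the line

### The job

Flash-test the round fibre disc: pick it up from the bench and set it down, without dropping it, flat and fully home in the round nest of the test set, and let go of it. Then take the guard by its red handle, pull it out over the disc until its yellow front edge stands at the red line, and stay there: the test runs only while somebody holds the guard at the line against its spring, so finish holding the handle. Leave the other things on the bench where they are.

Things in the scene. Friction and masses are not known exactly. Their poses are not given: they have to be found in the camera images.
- disc: Loose round disc of red-brown fibre, 50 mm diameter, 12 mm thick, 26 to 46 g, lying flat on the bench. Origin: centre of its underside, z up. A square piece of the same fibre (50 x 50 x 12 mm) and a steel ball bearing (62 mm across, 16 mm high) lie at least 110 mm from it, centre to centre; they are not needed.
- tester: Insulation test set, fixed: grey box 440 x 270 mm. Origin under it at bench level; its front faces its own -x (the robot), yaw within 0.25 rad. In front a black deck 75 mm above the bench (x -180 to +105 mm), with rails 12 mm high (end stops 27 mm) along its sides at y = +-122 mm. Behind it the meter housing (x +115 to +260 mm), 135 mm high, 155 mm over its knobs, insulator at the rear 181 mm.
- round_nest (a point): Centre of the floor of the round nest in the deck: a recess with a brass floor, 54 mm diameter, 5 mm deep, with a finger notch of the same depth on its +y and -y side (30 mm wide, to 48 mm from the centre); at (-100, +55, 70) mm in the tester's frame. A disc fully home has its underside on this floor and stands 7 mm proud of the deck. Axes as the tester.
- square_nest (a point): Centre of the floor of the square nest beside it (54 x 54 mm, 5 mm deep, notched alike), for square pieces; not needed. It lies at (-100, -55, 70) mm in the tester's frame.
- red_line (a point): Middle of the red line, 4 mm wide, painted across the deck and both rails, at (-150, 0, 75) mm in the tester's frame. Axes as the tester.
- guard (a joint): Slide of the clear guard, m: 0 = parked at the rear stop, growing as it is pulled along the tester's -x; 0.130 = front edge at the red line, upper electrode over the disc; end stop 0.155. A spring always pulls it back: 3.5 N at 0, 8 N at 0.130, friction 0.4 N. The guard is a hood 100 mm long, 225 mm wide, roof 36 mm above the deck (screws to 50 mm). It clears a seated disc by 3 mm.
- guard_edge (a point): Middle of the lower front edge of the guard (yellow bar), 10 mm above the deck; at (-20, 0, 85) mm in the tester's frame when parked, 80 mm behind the line through the nest centres. It moves with the guard; axes as the tester.
- handle_bar (a point): Middle of the guard's red handle: a level round bar along the tester's y, 14 mm diameter, 120 mm long, on two posts 10 mm thick at y = +-52 mm. Its axis is 45 mm above the guard's roof, 156 mm above the bench; at (+30, 0, 156) mm in the tester's frame when parked; moves with the guard, axes as the tester. It can be pinched from above, fingers before and behind it.
There are look-alikes about, which are no part of the job. What is shaped like the disc but black or purple is not meant.

How it is judged:
On the way, in this order (a step that is already met when the one before it is completed fails the run):
1. the disc lies flat on the floor of the round nest, let go, the guard still back (horizontal distance between disc and round_nest below 0.004 m and z of disc in the frame of round_nest below 0.0015 m and angle between disc's own z axis and vertical below 0.05 rad and contact force between disc and the fingers below 0.05 N and linear speed of disc below 0.02 m/s and value of joint guard below 0.03 m), for 0.2 s.
2. the guard is held at the red line by its handle (value of joint guard between 0.124 and 0.136 m and contact force between guard_c0 and the fingers above 4 N), for 0.5 s.
At the end, for the whole second after the job is handed in: The disc lies flat on the round nest's floor (within 4 mm of its centre, under 1.5 mm off the floor, tilt under 0.05 rad, not pressed on); the guard stands still at 0.124 to 0.136 m (front edge within 6 mm of the red line), and the fingers bear on its handle with over 4 N (all of step 2 and velocity of joint guard between -0.01 and 0.01 m/s and horizontal distance between disc and round_nest below 0.004 m and z of disc in the frame of round_nest below 0.0015 m and angle between disc's own z axis and vertical below 0.05 rad and contact force between disc and anything else below 3 N and linear speed of disc below 0.02 m/s); the arm keeps its last pose, push and grip.
It fails at once if the disc was dropped or flung (moving faster than 0.5 m/s out of the fingers) (linear speed of disc above 0.5 m/s and contact force between disc and the fingers below 0.05 N).
It fails at once if another thing on the bench was pushed away (more than 20 mm) (distance of any of sheet, bearing, mallet, drift, spool, screwdriver, brush from where it was at the start of the episode above 0.02 m).
It also fails if it takes over 58 s, if anything falls off the work surface, if the arm or the gripper's body presses on something with over 40 N, if the wrist force passes 120 N, or if a joint passes its speed limit or range.

### The arm

A 6-joint arm with a two-finger parallel gripper is mounted at the origin on the work surface. World frame = base frame: x ahead of the robot, y to its left, z up, the work surface at z = 0. Lengths are in m, angles in rad, forces in N, time in s.
With the tool pointing down it reaches from about 0.25 to 0.725 m from the base axis. Payload 4 kg.
Tool frame: the origin (TCP) lies on the centre line of the jaws, within the pads' length; the fingertips stand 14 mm ahead of it and the grasp point (between the pads) lies 5 mm behind it; z points along the fingers, x is the direction in which the jaws open and shut, and the axes are right-handed (so a half turn about z gives the same grasp; the last joint's range is limited). The gripper opens to 85 mm and grips with 20 to 120 N. Pads are 22 mm wide; open, the fingers measure 114 mm over their backs; the gripper's body (76 mm by 85 mm) begins 54 mm behind the grasp point. The pads swing forward as they close: fully open they stand 13 mm farther back than shut.
Start: joints at [-1.204, 0.241, 0.005, 1.335, 0, 1.571], TCP at [0.179, -0.467, 0.245] pointing down, gripper open.
Joint ranges: [-2.72, 2.72], [-1.05, 1.87], [-1.09, 1.28], [-1.99, 2.15], [-1.42, 1.44], [-3.14, 3.14]. Speed limits (rad/s): [2.79, 2.79, 3.14, 3.14, 3.14, 3.14].

### API

Orientations are given as a unit quaternion [x, y, z, w].
In Python, from workcell import bot gives the robot as it stands.
- The arm moves only by the tool play_rows, never from a script. Its argument "motion" is a list of rows, each an object with "fingers": the closure, from -1 (fully open) to 1 (shut), so that 0 is half open; "translation": the shift along the tool's x, y, z in cm, a list of three; "roll": the turn about the tool's z in degrees. A call has 1 to 20 rows; each row is the pose to reach, as a shift and turn from the pose commanded when the call began, along the tool's axes at that moment; what a row does not reach only later rows make up. A row lasts 1/12 s, in which the tool goes at most 41.7 mm and 7.16 degrees, less where a joint would pass 70% of its speed; a pose out of reach is approached as far as the arm can. A call with a gripper value outside its range is refused whole. The fingers move at their own pace and stop on an object; the grip force is fixed at half the most. Time passes only in rows, so rows that repeat a pose let the fingers close. It gives the time, the measured TCP pose, the force and the opening at its end, in the units of the state.
- bot.get_obs(): the state, without advancing time (a new reading comes with each control period).
- bot.camera(name): name is "side" or "top" or "wrist"; returns a dict with "pixels" (420x560x3 uint8, red, green, blue), "intrinsics" (3x3 intrinsics, pixels), "world_to_cam" (4x4, takes a point from world to camera coordinates). Camera axes: x right, y down, z forward; pixel columns grow to the right and rows downward; lengths in m; the calibration is good to about 2 mm. A picture is of the moment at which its call begins. There is no depth.
- bot.job_done(): hands the job in, once; it reports no verdict.
The state is a dict: "clock": time; "joint_pos": joint angles; "joint_vel": joint speeds; "tau": joint torques, N m; "eef_pos": TCP position; "tool_rot": TCP orientation; "ft_force": force on the tool from outside, world axes, zero at the start; "ft_torque": the same for the moment, N m; "grip_width": finger opening in m.
Only numpy, scipy, OpenCV 4.12 (cv2) and the standard library are available. Lean on these libraries where they do the work, as an engineer would, in place of code of your own. Each camera call takes 0.05 s, during which the arm holds its last target. There are 200 camera calls.

## Working session

There is one attempt and no reset: what is moved stays moved. The work goes in short steps, Python scripts to look and compute and a tool call to move; the robot and the scene stay as the last step left them, time stands still between calls to the robot, and variables do not carry over. Pictures are saved under pics/ and viewed, about 8 in all and at most 12, crops included, and the job is handed in when it is done.

Besides the shell and the picture viewer there is one more tool, called after "Request:" by a JSON object that holds its "api" and its "payload". play_rows: Moves the arm, as the interface text tells. Its arguments: {"type":"object","properties":{"motion":{"type":"array","items":{"type":"object","properties":{"fingers":{"type":"number"},"translation":{"type":"array","items":{"type":"number"}},"roll":{"type":"number"}}}}},"required":["motion"]}

```bash
ls; mkdir -p pics; cat > h.py <<'E'
import numpy as np, cv2
from workcell import bot
def shot(name,fn=None):
    c=bot.camera(name)
    im=np.ascontiguousarray(c["pixels"][:,:,::-1])
    if fn: cv2.imwrite("pics/"+fn,im); np.savez("pics/"+fn[:-4]+".npz",im=im,K=c["intrinsics"],T=c["world_to_cam"])
    return im,np.array(c["intrinsics"]),np.array(c["world_to_cam"])
def ray(K,T,uv):
    R,t=T[:3,:3],T[:3,3]; o=-R.T@t
    return o,R.T@np.linalg.solve(K,[uv[0],uv[1],1.])
def onz(K,T,uv,z):
    o,d=ray(K,T,uv); return o+d*(z-o[2])/d[2]
def proj(K,T,p):
    q=K@(T[:3,:3]@np.asarray(p)+T[:3,3]); return q[:2]/q[2]
E
python3 - <<'E'
from h import *
o=bot.get_obs(); print({k:np.round(v,3) for k,v in o.items()})
for n in("top","side"):
    im,K,T=shot(n,n+"0.png"); print(n,K.round(1).tolist(),(-T[:3,:3].T@T[:3,3]).round(3), T[2,:3].round(2))
E
```

```text
pics
{'clock': np.float64(0.0), 'joint_pos': array([-1.204,  0.241,  0.004,  1.335,  0.   ,  1.571]), 'joint_vel': array([ 0.   ,  0.001,  0.001,  0.002, -0.002, -0.001]), 'tau': array([-0.0000e+00, -3.7232e+01,  2.5241e+01,  1.7000e-02,  0.0000e+00,
        0.0000e+00]), 'eef_pos': array([ 0.179, -0.466,  0.244]), 'tool_rot': array([ 0.824, -0.566, -0.001, -0.001]), 'ft_force': array([ 0.014,  0.428, -1.13 ]), 'ft_torque': array([0.015, 0.014, 0.   ]), 'grip_width': np.float64(0.085)}
top [[491.5, 0.0, 270.7], [0.0, 491.5, 216.2], [0.0, 0.0, 1.0]] [ 0.302 -0.118  1.289] [ 0.16  0.01 -0.99]
side [[432.3, 0.0, 281.4], [0.0, 432.3, 207.8], [0.0, 0.0, 1.0]] [0.434 0.626 0.853] [ 0.06 -0.71 -0.7 ]
```

View pics/top0.png

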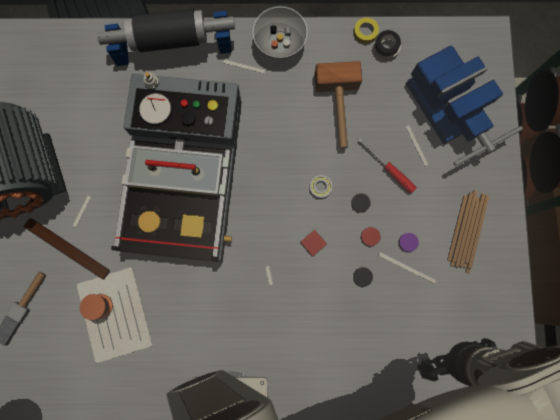

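View pics/side0.png

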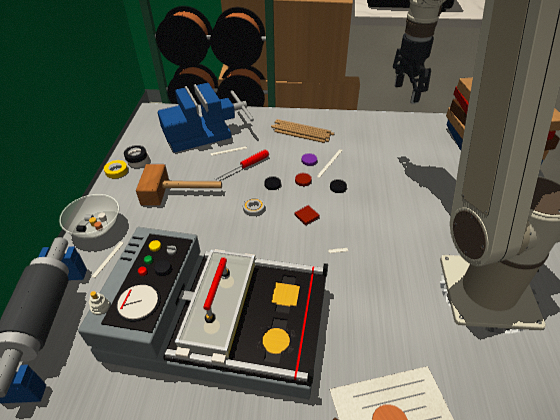

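The top view shows the red disc at (371,237) with black and purple look-alikes round it. The round nest is brass at (149,222), the square nest is at (192,226), and the red handle runs from (147,163) to (195,168). The side view shows the same objects: disc (303,179), round nest (276,341), handle (215,283). Next I measure them.

```bash
cat > m.py <<'E'
from h import *
def load(n):
    d=np.load(f"pics/{n}.npz"); return d["im"],d["K"],d["T"]
def blob(im,lo,hi,box):  # biggest contour in hsv range
    x0,y0,x1,y1=box; h=cv2.cvtColor(im[y0:y1,x0:x1],cv2.COLOR_BGR2HSV)
    h[...,0]=(h[...,0].astype(int)+30)%180
    m=cv2.inRange(h,lo,hi)
    n,l,s,c=cv2.connectedComponentsWithStats(m); i=1+np.argmax(s[1:,4])
    pts=np.argwhere(l==i)[:,::-1]+[x0,y0]
    return c[i]+[x0,y0],s[i,4],pts.astype(np.float32)
RED=((18,90,60),(42,255,255)); BR=((45,110,120),(65,255,255))
E
python3 - <<'E'
from m import *
S={"top":dict(disc=(355,222,388,253),nest=(132,205,167,240),sq=(175,208,210,244),bar=(140,150,205,182),line=(112,230,222,256)),
"side":dict(disc=(290,168,320,190),nest=(255,320,300,360),sq=(265,275,305,312),bar=(195,250,235,315),line=(290,262,320,386))}
Z=dict(disc=.012,nest=.070,sq=.070,bar=.156,line=.075)
for n in S:
    im,K,T=load(n+"0")
    for k,b in S[n].items():
        c,a,p=blob(im,*(BR if k in("nest","sq") else RED),b)
        r=cv2.minAreaRect(p)
        print(n,k,c.round(1),a,np.round(r[1],1),onz(K,T,c,Z[k]).round(4))
        if k in("bar","line"):
            vx,vy,x,y=cv2.fitLine(p,cv2.DIST_L2,0,.01,.01).ravel()
            t=(p-[x,y])@[vx,vy]; e=[onz(K,T,(x+vx*q,y+vy*q),Z[k]) for q in(t.min(),t.max())]
            d=e[0]-e[1]; d*=np.sign(d[1]); print("   ends",np.round(e,4).tolist(),"len",np.linalg.norm(d).round(4),"yaw",np.arctan2(-d[0],d[1]).round(4))
E
```

```text
top disc [370.4 236.2] 273 [18. 17.] [ 0.4504 -0.363   0.012 ]
top nest [148.6 221.2] 340 [19. 21.] [0.4817 0.2036 0.07  ]
top sq [191.8 225.7] 429 [21.3 20.4] [0.4703 0.0945 0.07  ]
top bar [169.7 164.2] 270 [50.5  5.6] [0.6062 0.1361 0.156 ]
   ends [[0.6124, 0.1956, 0.156], [0.5999, 0.0752, 0.156]] len 0.1211 yaw -0.1038
top line [166.9 242.7] 336 [103.6   3.6] [0.427  0.1544 0.075 ]
   ends [[0.4403, 0.2847, 0.075], [0.414, 0.027, 0.075]] len 0.2591 yaw -0.1017
side disc [302.8 178.3] 152 [11. 16.] [ 0.4523 -0.3623  0.012 ]
side nest [275.7 340.4] 544 [24.7 26.2] [0.4841 0.2015 0.07  ]
side sq [285.5 294.2] 522 [24.7 22. ] [0.4723 0.0921 0.07  ]
side bar [214.6 283.7] 387 [ 7.2 55.6] [0.6083 0.1364 0.156 ]
   ends [[0.6144, 0.1951, 0.156], [0.6012, 0.0687, 0.156]] len 0.1271 yaw -0.1044
side line [303.7 324.3] 329 [  3.  114.6] [0.4304 0.1648 0.075 ]
   ends [[0.4423, 0.2787, 0.075], [0.4148, 0.0155, 0.075]] len 0.2646 yaw -0.1043
```

```bash
cat >> h.py <<'E'
from scipy.spatial.transform import Rotation as Ro
def go(p,yaw=None):
    "tool-axis shift (cm) and roll (deg) from the present pose to world p / tool-x yaw (deg)"
    o=bot.get_obs(); R=Ro.from_quat(o["tool_rot"]).as_matrix()
    y0=np.degrees(np.arctan2(R[1,0],R[0,0]))
    print("pos",o["eef_pos"].round(4),"yaw",y0.round(2),"tilt",np.degrees(np.arccos(-R[2,2])).round(2),"q6",o["joint_pos"][5].round(3),"t",round(float(o["clock"]),2),"F",o["ft_force"].round(2),"w",round(float(o["grip_width"]),4))
    print("shift",(100*R.T@(np.array(p)-o["eef_pos"])).round(2),"roll",None if yaw is None else round((y0-yaw+180)%360-180,1))
E
python3 -c "
from h import *
go([.4513,-.3627,.16],84.05)"
```

```text
pos [ 0.1791 -0.4662  0.2445] yaw -68.98 tilt 0.11 q6 1.571 t 0.1 F [-0.31 -0.24 -0.67] w 0.0853
shift [  0.11 -29.12   8.45] roll -153.0
```

Request:
{"api": "play_rows", "payload": {"motion": [{"translation": [0, 0, 0], "roll": -7, "fingers": -1}, {"translation": [0, 0, 0], "roll": -14, "fingers": -1}]}}

```text
clock: 0.27
eef_pos: [0.1792, -0.4664, 0.2447]
tool_rot: [0.888, -0.459, -0.001, -0.0]
ft_force: [0.3, 0.1, 0.2]
grip_width: 0.0855
```

```bash
python3 -c "
from h import *
go([.4513,-.3627,.16],84.05)"
```

```text
pos [ 0.1792 -0.4664  0.2447] yaw -54.65 tilt 0.08 q6 1.321 t 0.27 F [0.34 0.06 0.19] w 0.0855
shift [  7.3  -28.19   8.47] roll -138.7
```

Request:
{"api": "play_rows", "payload": {"motion": [{"translation": [1, -4, 1], "roll": -10, "fingers": -1}, {"translation": [2, -8, 2], "roll": -20, "fingers": -1}, {"translation": [3, -12, 3], "roll": -30, "fingers": -1}, {"translation": [4, -16, 4], "roll": -40, "fingers": -1}, {"translation": [5, -20, 5], "roll": -50, "fingers": -1}, {"translation": [6, -24, 6], "roll": -60, "fingers": -1}, {"translation": [7.3, -28.2, 8.5], "roll": -138.7, "fingers": -1}, {"translation": [7.3, -28.2, 8.5], "roll": -138.7, "fingers": -1}, {"translation": [7.3, -28.2, 8.5], "roll": -138.7, "fingers": -1}, {"translation": [7.3, -28.2, 8.5], "roll": -138.7, "fingers": -1}, {"translation": [7.3, -28.2, 8.5], "roll": -138.7, "fingers": -1}, {"translation": [7.3, -28.2, 8.5], "roll": -138.7, "fingers": -1}, {"translation": [7.3, -28.2, 8.5], "roll": -138.7, "fingers": -1}, {"translation": [7.3, -28.2, 8.5], "roll": -138.7, "fingers": -1}, {"translation": [7.3, -28.2, 8.5], "roll": -138.7, "fingers": -1}, {"translation": [7.3, -28.2, 8.5], "roll": -138.7, "fingers": -1}, {"translation": [7.3, -28.2, 8.5], "roll": -138.7, "fingers": -1}, {"translation": [7.3, -28.2, 8.5], "roll": -138.7, "fingers": -1}, {"translation": [7.3, -28.2, 8.5], "roll": -138.7, "fingers": -1}, {"translation": [7.3, -28.2, 8.5], "roll": -138.7, "fingers": -1}]}}

```text
clock: 1.93
eef_pos: [0.4518, -0.3644, 0.1596]
tool_rot: [0.743, 0.669, -0.0, -0.001]
ft_force: [0.7, 0.4, 0.4]
grip_width: 0.0856
```

```bash
python3 - <<'E'
from m import *
im,K,T=shot("wrist","w1.png")
print(K.round(1).tolist(),(-T[:3,:3].T@T[:3,3]).round(3))
print("expect",proj(K,T,[.4513,-.3627,.012]))
c,a,p=blob(im,*RED,(0,0,560,420)); (x,y),r=cv2.minEnclosingCircle(p); print(c,a,r,onz(K,T,c,.012).round(4),onz(K,T,(x,y),.012).round(4))
go([.4513,-.3627,.017],84.05)
E
```

```text
[[301.3, 0.0, 278.2], [0.0, 301.3, 203.4], [0.0, 0.0, 1.0]] [ 0.386 -0.357  0.29 ]
expect [279.60264698 192.59643832]
[435.297315 158.021611] 3054 38.5293083190918 [ 0.4337 -0.2169  0.012 ] [ 0.4341 -0.2176  0.012 ]
pos [ 0.4518 -0.3644  0.1597] yaw 83.95 tilt 0.08 q6 -0.573 t 1.98 F [ 0.56  0.96 -0.39] w 0.0855
shift [ 0.15 -0.06 14.27] roll -0.1
```

View pics/w1.png

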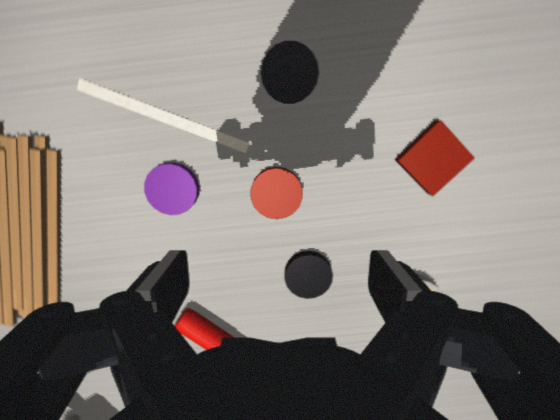

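The wrist view shows the disc at (277,192), close to the predicted (280,193). The purple disc at (171,188) is clear of the jaw path, and so is the square at (435,158).

```bash
python3 - <<'E'
from m import *
im,K,T=load("w1")
c,a,p=blob(im,*RED,(230,150,330,235)); (x,y),r=cv2.minEnclosingCircle(p); q=onz(K,T,c,.012);print(c,a,r,q.round(4),onz(K,T,(x,y),.012).round(4))
print("dia",np.linalg.norm(onz(K,T,(x-r,y),.012)-onz(K,T,(x+r,y),.012)))
go([.4507,-.364,.017],84.05)
E
```

```text
[276.09078081 192.64534337] 2126 26.25737190246582 [ 0.451 -0.366  0.012] [ 0.451  -0.3661  0.012 ]
dia 0.04980318683251846
pos [ 0.4518 -0.3644  0.1597] yaw 83.95 tilt 0.08 q6 -0.573 t 1.98 F [ 0.56  0.96 -0.39] w 0.0855
shift [ 0.02 -0.1  14.27] roll -0.1
```

Request:
{"api": "play_rows", "payload": {"motion": [{"translation": [0, -0.1, 3], "roll": 0, "fingers": -1}, {"translation": [0, -0.1, 6], "roll": 0, "fingers": -1}, {"translation": [-0.05, -0.1, 9], "roll": 0, "fingers": -1}, {"translation": [-0.05, -0.1, 11], "roll": 0, "fingers": -1}, {"translation": [-0.05, -0.1, 12.5], "roll": 0, "fingers": -1}, {"translation": [-0.05, -0.1, 13.3], "roll": 0, "fingers": -1}, {"translation": [-0.05, -0.1, 13.8], "roll": 0, "fingers": -1}, {"translation": [-0.05, -0.1, 14.2], "roll": 0, "fingers": -1}, {"translation": [-0.05, -0.1, 14.2], "roll": 0, "fingers": -1}, {"translation": [-0.05, -0.1, 14.2], "roll": 0, "fingers": -1}]}}

```text
clock: 2.82
eef_pos: [0.4517, -0.3656, 0.0191]
tool_rot: [0.745, 0.667, 0.0, 0.001]
ft_force: [0.5, -0.4, 0.7]
grip_width: 0.0856
```

```bash
python3 - <<'E'
from m import *
im,K,T=shot("wrist","w2.png"); 
go([.4510,-.365,.017],84.05)
print(proj(K,T,[.451,-.3655,.012]))
E
```

```text
pos [ 0.4518 -0.3657  0.0193] yaw 83.71 tilt 0.11 q6 -0.571 t 2.87 F [ 0.29 -0.07 -1.12] w 0.0855
shift [ 0.06 -0.08  0.23] roll -0.3
[277.7624875  257.65352269]
```

View pics/w2.png

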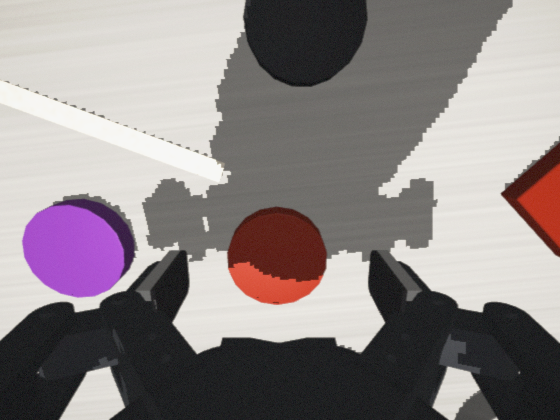

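The disc, at (277,257), lies centred between the pads. I go 2 mm lower and close.

Request:
{"api": "play_rows", "payload": {"motion": [{"translation": [0, -0.08, 0.2], "roll": 0, "fingers": -1}, {"translation": [0, -0.08, 0.2], "roll": 0, "fingers": -0.6}, {"translation": [0, -0.08, 0.2], "roll": 0, "fingers": -0.3}, {"translation": [0, -0.08, 0.2], "roll": 0, "fingers": 0}, {"translation": [0, -0.08, 0.2], "roll": 0, "fingers": 0.2}, {"translation": [0, -0.08, 0.2], "roll": 0, "fingers": 0.5}, {"translation": [0, -0.08, 0.2], "roll": 0, "fingers": 1}, {"translation": [0, -0.08, 0.2], "roll": 0, "fingers": 1}, {"translation": [0, -0.08, 0.2], "roll": 0, "fingers": 1}, {"translation": [0, -0.08, 0.2], "roll": 0, "fingers": 1}, {"translation": [0, -0.08, 0.2], "roll": 0, "fingers": 1}, {"translation": [0, -0.08, 0.2], "roll": 0, "fingers": 1}]}}

```text
clock: 3.87
eef_pos: [0.4507, -0.3654, 0.0173]
tool_rot: [0.745, 0.667, 0.0, 0.001]
ft_force: [-1.5, -0.2, 5.5]
grip_width: 0.0468
```

```bash
python3 - <<'E'
from m import *
im,K,T=shot("wrist","w3.png"); 
go([.4510,-.365,.017],84.05)
E
```

```text
pos [ 0.4507 -0.3654  0.0173] yaw 83.71 tilt 0.08 q6 -0.571 t 3.92 F [-1.39  1.31  5.29] w 0.0469
shift [0.04 0.02 0.03] roll -0.3
```

View pics/w3.png

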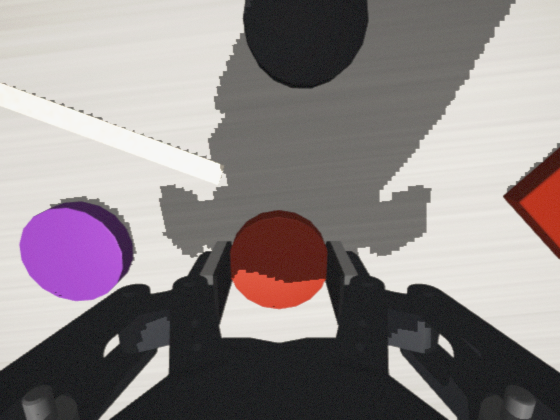

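The pads now hold the disc, seen at (279,259). The opening reads 46.9 mm where 50 mm was expected, so I check whether the grip is off the disc's diameter.

```bash
python3 - <<'E'
from m import *
im,K,T=load("w3")
c,a,p=blob(im,(18,90,40),(42,255,255),(225,200,335,315)); (x,y),r=cv2.minEnclosingCircle(p)
o=bot.get_obs(); R=Ro.from_quat(o["tool_rot"]).as_matrix()
d=onz(K,T,(x,y),.012)
print((x,y),r,"disc",d.round(4),"in tool mm",(1000*R.T@(d-o["eef_pos"])).round(1))
print("cam axis",T[2,:3].round(3))
for v in ([0,0,14],[25,0,14],[25,11,14],[25,-11,14],[-25,11,14],[-25,-11,14]): print(v,proj(K,T,o["eef_pos"]+R@np.array(v)/1000).round(1))
E
```

```text
(278.1816711425781, 261.05938720703125) 51.07316589355469 disc [ 0.4511 -0.3653  0.012 ] in tool mm [0.2 0.3 5.3]
cam axis [ 0.266 -0.03  -0.963]
[0, 0, 14] [277.9 253. ]
[25, 0, 14] [325.8 253. ]
[25, 11, 14] [324.9 272.1]
[25, -11, 14] [326.7 233.2]
[-25, 11, 14] [230.8 272. ]
[-25, -11, 14] [229.  233.2]
```

The disc is centred in the grip to within 0.3 mm, so the opening reading is most likely pad give. I lift and carry it towards the nest.

Request:
{"api": "play_rows", "payload": {"motion": [{"translation": [0, 0, -0.5], "roll": 0, "fingers": 1}, {"translation": [0, 0, -1], "roll": 0, "fingers": 1}, {"translation": [0, 0, -2], "roll": 0, "fingers": 1}, {"translation": [0, 0, -4], "roll": 0, "fingers": 1}, {"translation": [0, 0, -6.5], "roll": 0, "fingers": 1}, {"translation": [0, 0, -9], "roll": 0, "fingers": 1}, {"translation": [0, 0, -11.5], "roll": 0, "fingers": 1}, {"translation": [0, 0, -14], "roll": 0, "fingers": 1}, {"translation": [0, 0, -16], "roll": 0, "fingers": 1}, {"translation": [0, 0, -17.5], "roll": 0, "fingers": 1}, {"translation": [0, 0, -18.5], "roll": 0, "fingers": 1}, {"translation": [0, 0, -18.5], "roll": 0, "fingers": 1}]}}

```text
clock: 4.92
eef_pos: [0.4514, -0.3659, 0.2045]
tool_rot: [0.745, 0.667, 0.0, 0.003]
ft_force: [0.3, -0.2, 0.3]
grip_width: 0.0469
```

```bash
python3 - <<'E'
from m import *
# tester pose: rotate world to tester axes, yaw from bar/line fits
yaw=-.1035; c,s=np.cos(yaw),np.sin(yaw); A=np.array([[c,-s],[s,c]])
top=[([.4817,.2036],[-100,55]),([.4703,.0945],[-100,-55]),([.6062,.1361],[30,0])]
side=[([.4841,.2015],[-100,55]),([.4723,.0921],[-100,-55]),([.6083,.1364],[30,0])]
for L in(top,side):
    e=np.array([np.array(w)-A@np.array(l)/1000 for w,l in L]); print(e.round(4).tolist()); print("nest",(e.mean(0)+A@[-.1,.055]).round(4))
im,K,T=shot("wrist"); c_,a,p=blob(im,(18,90,40),(42,255,255),(225,200,335,315)); (x,y),r=cv2.minEnclosingCircle(p); print("disc held px",x,y,r)
go([.4825,.203,.16],84.07)
E
```

```text
[[0.5755, 0.1386], [0.5754, 0.1389], [0.5764, 0.1392]]
nest [0.482  0.2039]
[[0.5779, 0.1365], [0.5774, 0.1365], [0.5785, 0.1395]]
nest [0.4841 0.2025]
disc held px 278.17681884765625 261.5257568359375 50.915771484375
pos [ 0.4508 -0.3654  0.2026] yaw 83.72 tilt 0.15 q6 -0.571 t 4.97 F [-0.51 -0.17 -1.01] w 0.047
shift [56.85 -3.08  4.17] roll -0.4
```

Request:
{"api": "play_rows", "payload": {"motion": [{"translation": [1, 0, 0], "roll": 0, "fingers": 1}, {"translation": [3, -0.2, 0], "roll": 0, "fingers": 1}, {"translation": [6, -0.3, 0], "roll": 0, "fingers": 1}, {"translation": [9.5, -0.5, 0], "roll": 0, "fingers": 1}, {"translation": [13, -0.7, 0], "roll": 0, "fingers": 1}, {"translation": [16.5, -0.9, 0], "roll": 0, "fingers": 1}, {"translation": [20, -1.1, 0], "roll": 0, "fingers": 1}, {"translation": [23.5, -1.3, 0], "roll": 0, "fingers": 1}, {"translation": [27, -1.5, 0], "roll": 0, "fingers": 1}, {"translation": [30.5, -1.7, 0], "roll": 0, "fingers": 1}, {"translation": [34, -1.9, 0], "roll": 0, "fingers": 1}, {"translation": [37.5, -2.1, 0], "roll": 0, "fingers": 1}, {"translation": [41, -2.3, 0], "roll": 0, "fingers": 1}, {"translation": [44.5, -2.5, 0], "roll": 0, "fingers": 1}, {"translation": [48, -2.7, 0], "roll": 0, "fingers": 1}, {"translation": [51, -2.8, 0], "roll": -0.2, "fingers": 1}, {"translation": [53.5, -2.9, 0.5], "roll": -0.4, "fingers": 1}, {"translation": [55.5, -3, 1.5], "roll": -0.4, "fingers": 1}, {"translation": [56.8, -3, 3], "roll": -0.4, "fingers": 1}, {"translation": [56.8, -3, 4], "roll": -0.4, "fingers": 1}]}}

```text
clock: 6.63
eef_pos: [0.4809, 0.2053, 0.1586]
tool_rot: [0.741, 0.671, -0.001, -0.001]
ft_force: [0.1, 0.2, -1.0]
grip_width: 0.0467
```

Request:
{"api": "play_rows", "payload": {"motion": [{"translation": [0, 0, 0], "roll": 0, "fingers": 1}, {"translation": [0, 0, 0], "roll": 0, "fingers": 1}]}}

```text
clock: 6.8
eef_pos: [0.481, 0.2021, 0.1597]
tool_rot: [0.742, 0.67, -0.002, -0.001]
ft_force: [0.3, -0.7, -0.3]
grip_width: 0.0471
```

```bash
python3 - <<'E'
from m import *
im,K,T=shot("wrist","w4.png"); shot("top","top4.png")
go([.483,.203,.16],84.07)
print(proj(K,T,[.483,.203,.07]))
E
```

```text
pos [0.4825 0.2021 0.1614] yaw 84.05 tilt 0.03 q6 0.5 t 6.9 F [0.12 0.5  0.08] w 0.0469
shift [0.1  0.04 0.14] roll -0.0
[279.70521538 213.654999  ]
```

View pics/w4.png

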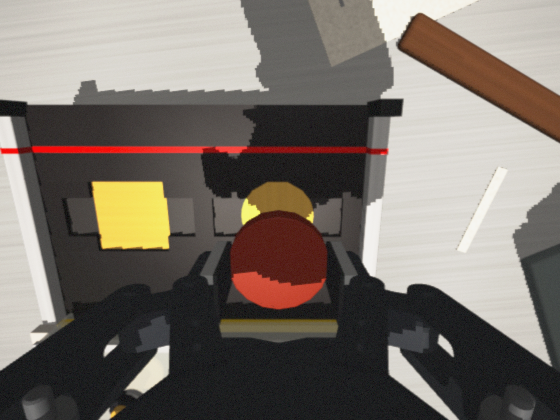

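The wrist view shows the round nest at about (278,205), half hidden by the held disc at (278,260), with the guard's front bar at (278,327). I measure the nest from its visible rim arc, the square nest and the red line, then compare with the disc in the same picture.

```bash
python3 - <<'E'
from m import *
from scipy.optimize import least_squares
im,K,T=load("w4")
yaw=-.1035; c,s=np.cos(yaw),np.sin(yaw); A=np.array([[c,-s],[s,c]])
_,a,p=blob(im,(45,110,50),(65,255,255),(235,170,325,240)); print(a)
ed=[]
for x in range(int(p[:,0].min()),int(p[:,0].max())+1):
    q=p[p[:,0]==x]
    if len(q): ed.append((x,q[:,1].min()-.5))
E=np.array([onz(K,T,e,.075)[:2] for e in ed])@A   # tester axes
c0=np.array([.483,.203])@A
E=E[E[:,0]<c0[0]-.014]
f=least_squares(lambda v:np.hypot(*(E-v).T)-.027,c0,loss="soft_l1",f_scale=.0005)
print("n",len(E),"nest",(A@f.x).round(4),"rms mm",1e3*np.sqrt((f.fun**2).mean()))
_,a,p=blob(im,*BR,(85,170,180,260)); r=cv2.minAreaRect(p); sq=onz(K,T,r[0],.0725); print("sq",a,r[1],sq.round(4),"nest from sq",(sq[:2]+A@[0,.11]).round(4))
_,a,p=blob(im,*RED,(60,140,350,160)); vx,vy,x,y=cv2.fitLine(p,cv2.DIST_L2,0,.01,.01).ravel()
u=[onz(K,T,(X,y+vy/vx*(X-x)),.075)[:2] for X in(60,350)]; d=u[1]-u[0]; print("line yaw",np.arctan2(-d[0],d[1]).round(4),"x' gap nest-line",(f.x-(np.mean(u,0)@A))[0].round(4), "sq-line",(sq[:2]@A-np.mean(u,0)@A)[0].round(4))
# held disc, top face z = tcp-17.3mm+12mm
o=bot.get_obs(); _,a,p=blob(im,(18,90,40),(42,255,255),(225,200,335,315)); (x,y),r=cv2.minEnclosingCircle(p)
print("disc",onz(K,T,(x,y),o["eef_pos"][2]-.0053).round(4),r,o["eef_pos"].round(4))
E
```

```text
1982
n 64 nest [0.4829 0.2009] rms mm 0.35336124222488163
sq 4826 (67.0, 77.0) [0.4715 0.0905 0.0725] nest from sq [0.4828 0.1999]
line yaw -0.1012 x' gap nest-line 0.0493 sq-line 0.0493
disc [0.4805 0.2023 0.1561] 51.07316589355469 [0.4825 0.2021 0.1614]
```

```bash
python3 - <<'E'
from m import *
for i in range(6):
    o=bot.get_obs(); im,K,T=shot("wrist"); o2=bot.get_obs()
    _,a,p=blob(im,(18,90,40),(42,255,255),(225,200,335,315)); (x,y),r=cv2.minEnclosingCircle(p)
    R=Ro.from_quat(o["tool_rot"]).as_matrix(); cam=-T[:3,:3].T@T[:3,3]
    _,a,q=blob(im,*BR,(85,170,180,260)); s=cv2.minAreaRect(q)[0]
    print(o["eef_pos"].round(4),o2["eef_pos"].round(4),"px",round(x,1),round(y,1),"disc",onz(K,T,(x,y),o["eef_pos"][2]-.0053).round(4),"cam in tool",(R.T@(cam-o["eef_pos"])).round(4),"sq",onz(K,T,s,.0725).round(4)[:2])
E
```

```text
[0.4825 0.2021 0.1614] [0.4829 0.2021 0.1619] px 278.2 261.0 disc [0.4828 0.2022 0.1561] cam in tool [ 1.000e-04 -6.680e-02 -1.305e-01] sq [0.4713 0.0908]
[0.4829 0.2021 0.1619] [0.4831 0.2022 0.1621] px 278.2 261.1 disc [0.4832 0.2023 0.1566] cam in tool [ 1.000e-04 -6.680e-02 -1.305e-01] sq [0.471  0.0905]
[0.4831 0.2022 0.1621] [0.4832 0.2023 0.1622] px 278.2 261.1 disc [0.4834 0.2023 0.1568] cam in tool [ 1.000e-04 -6.680e-02 -1.305e-01] sq [0.4713 0.0905]
[0.4832 0.2023 0.1622] [0.4832 0.2024 0.1621] px 278.2 261.1 disc [0.4835 0.2024 0.1569] cam in tool [ 1.000e-04 -6.680e-02 -1.305e-01] sq [0.4714 0.0905]
[0.4832 0.2024 0.1621] [0.4831 0.2024 0.1621] px 278.2 261.0 disc [0.4835 0.2025 0.1568] cam in tool [ 1.000e-04 -6.680e-02 -1.305e-01] sq [0.4714 0.0906]
[0.4831 0.2024 0.1621] [0.4831 0.2025 0.1619] px 278.3 261.0 disc [0.4834 0.2026 0.1568] cam in tool [ 1.000e-04 -6.680e-02 -1.305e-01] sq [0.4713 0.0904]
```

Request:
{"api": "play_rows", "payload": {"motion": [{"translation": [-0.2, -0.04, 1], "roll": 0, "fingers": 1}, {"translation": [-0.2, -0.04, 2], "roll": 0, "fingers": 1}, {"translation": [-0.2, -0.04, 3], "roll": 0, "fingers": 1}, {"translation": [-0.2, -0.04, 4], "roll": 0, "fingers": 1}, {"translation": [-0.2, -0.04, 5], "roll": 0, "fingers": 1}, {"translation": [-0.2, -0.04, 5.7], "roll": 0, "fingers": 1}, {"translation": [-0.2, -0.04, 5.9], "roll": 0, "fingers": 1}, {"translation": [-0.2, -0.04, 5.9], "roll": 0, "fingers": 1}, {"translation": [-0.2, -0.04, 5.9], "roll": 0, "fingers": 1}, {"translation": [-0.2, -0.04, 5.9], "roll": 0, "fingers": 1}, {"translation": [-0.2, -0.04, 5.9], "roll": 0, "fingers": 1}]}}

```text
clock: 8.12
eef_pos: [0.4825, 0.2011, 0.1029]
tool_rot: [0.742, 0.67, 0.001, 0.0]
ft_force: [-0.2, 0.4, -0.9]
grip_width: 0.0469
```

```bash
python3 - <<'E'
from m import *
for i in range(2):
    im,K,T=shot("wrist","w5%d.png"%i); go([.4825,.2004,.0875],84.07)
o=bot.get_obs(); 
_,a,q=blob(im,*BR,(0,100,220,300)); r=cv2.minAreaRect(q); s=onz(K,T,r[0],.0725); print(a,r,s.round(4),"nest",(s[:2]+[.0114,.1094]).round(4))
E
```

```text
pos [0.4825 0.2011 0.1029] yaw 84.12 tilt 0.07 q6 0.498 t 8.17 F [ 0.64  0.12 -0.37] w 0.0468
shift [-0.07  0.    1.54] roll 0.0
pos [0.4824 0.2011 0.1028] yaw 84.12 tilt 0.06 q6 0.498 t 8.22 F [ 0.4   0.26 -0.77] w 0.0466
shift [-0.07  0.01  1.53] roll 0.0
8057 ((82.99999237060547, 241.0), (105.99998474121094, 85.99998474121094), -0.0) [0.4712 0.09   0.0725] nest [0.4826 0.1994]
```

View pics/w51.png

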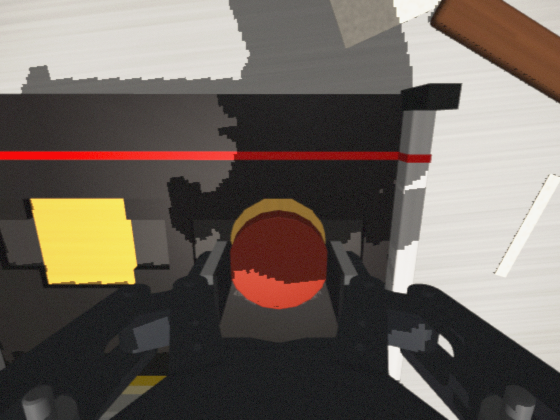

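The wrist view shows the disc at (278,260) with the nest crescent above it at (278,205), roughly symmetric. I run one more rim fit at this height.

```bash
python3 - <<'E'
from m import *
from scipy.optimize import least_squares
im,K,T=load("w51")
yaw=-.1025; c,s=np.cos(yaw),np.sin(yaw); A=np.array([[c,-s],[s,c]])
_,a,p=blob(im,(45,110,50),(65,255,255),(215,180,345,250))
ed=[(x,p[p[:,0]==x][:,1].min()-.5) for x in np.unique(p[:,0])]
c0=np.array([.4825,.2005])@A
E=np.array([onz(K,T,e,.075)[:2] for e in ed])@A; E=E[E[:,0]<c0[0]-.014]
f=least_squares(lambda v:np.hypot(*(E-v).T)-.027,c0,loss="soft_l1",f_scale=.0005)
print(len(E),(A@f.x).round(4),1e3*np.sqrt((f.fun**2).mean()))
_,a,p=blob(im,*RED,(0,140,400,175)); x,y=p.mean(0); print("line-nest",(f.x-onz(K,T,(x,y),.075)[:2]@A)[0])
o=bot.get_obs();_,a,p=blob(im,(18,90,40),(42,255,255),(225,200,335,315)); (x,y),r=cv2.minEnclosingCircle(p)
print("disc",onz(K,T,(x,y),o["eef_pos"][2]-.0053).round(4))
go([.4827,.2006,.0873])
E
```

```text
84 [0.4828 0.2009] 0.2735979294912335
line-nest 0.04946367973451227
disc [0.4828 0.2013 0.0975]
pos [0.4824 0.2011 0.1028] yaw 84.12 tilt 0.06 q6 0.498 t 8.22 F [ 0.4   0.26 -0.77] w 0.0466
shift [-0.04  0.03  1.55] roll None
```

Request:
{"api": "play_rows", "payload": {"motion": [{"translation": [-0.05, 0.02, 0.4], "roll": 0, "fingers": 1}, {"translation": [-0.05, 0.02, 0.8], "roll": 0, "fingers": 1}, {"translation": [-0.05, 0.02, 1.0], "roll": 0, "fingers": 1}, {"translation": [-0.05, 0.02, 1.15], "roll": 0, "fingers": 1}, {"translation": [-0.05, 0.02, 1.3], "roll": 0, "fingers": 1}, {"translation": [-0.05, 0.02, 1.4], "roll": 0, "fingers": 1}, {"translation": [-0.05, 0.02, 1.4], "roll": 0, "fingers": 1}, {"translation": [-0.05, 0.02, 1.4], "roll": 0, "fingers": 1}]}}

```text
clock: 8.88
eef_pos: [0.4822, 0.2004, 0.0883]
tool_rot: [0.742, 0.67, -0.0, 0.0]
ft_force: [-0.5, -0.1, -0.6]
grip_width: 0.0473
```

```bash
python3 - <<'E'
from m import *
for i in range(3): shot("wrist"); go([.4828,.2008,.0873])
E
```

```text
pos [0.4823 0.2004 0.0884] yaw 84.11 tilt 0.01 q6 0.497 t 8.93 F [-0.35  0.12 -0.79] w 0.0466
shift [0.04 0.05 0.11] roll None
pos [0.4823 0.2004 0.0884] yaw 84.12 tilt 0.02 q6 0.497 t 8.98 F [0.69 0.21 0.22] w 0.0469
shift [0.04 0.04 0.11] roll None
pos [0.4823 0.2005 0.0884] yaw 84.12 tilt 0.02 q6 0.497 t 9.03 F [ 0.15 -0.01 -0.1 ] w 0.047
shift [0.04 0.04 0.11] roll None
```

With the disc 4 mm below deck level there is no contact force, so it has entered the nest. I lower it to the floor.

Request:
{"api": "play_rows", "payload": {"motion": [{"translation": [0.02, 0.03, 0.05], "roll": 0, "fingers": 1}, {"translation": [0.02, 0.03, 0.1], "roll": 0, "fingers": 1}, {"translation": [0.02, 0.03, 0.12], "roll": 0, "fingers": 1}, {"translation": [0.02, 0.03, 0.12], "roll": 0, "fingers": 1}, {"translation": [0.02, 0.03, 0.12], "roll": 0, "fingers": 1}, {"translation": [0.02, 0.03, 0.12], "roll": 0, "fingers": 1}]}}

```text
clock: 9.53
eef_pos: [0.4827, 0.2006, 0.0873]
tool_rot: [0.742, 0.67, 0.0, 0.0]
ft_force: [0.6, -0.0, 1.4]
grip_width: 0.0467
```

```bash
python3 - <<'E'
from m import *
for i in range(2): shot("wrist"); go([.4828,.2008,.0873])
E
```

```text
pos [0.4827 0.2006 0.0873] yaw 84.12 tilt 0.03 q6 0.497 t 9.58 F [0.39 0.27 1.95] w 0.0467
shift [0.02 0.01 0.  ] roll None
pos [0.4827 0.2006 0.0873] yaw 84.11 tilt 0.03 q6 0.497 t 9.63 F [-0.26 -0.15  2.18] w 0.0467
shift [0.02 0.01 0.  ] roll None
```

Request:
{"api": "play_rows", "payload": {"motion": [{"translation": [0, 0, 0], "roll": 0, "fingers": -0.15}, {"translation": [0, 0, 0], "roll": 0, "fingers": -0.25}, {"translation": [0, 0, 0], "roll": 0, "fingers": -0.36}, {"translation": [0, 0, 0], "roll": 0, "fingers": -0.36}, {"translation": [0, 0, 0], "roll": 0, "fingers": -0.36}, {"translation": [0, 0, 0], "roll": 0, "fingers": -0.36}]}}

```text
clock: 10.13
eef_pos: [0.4825, 0.2005, 0.087]
tool_rot: [0.742, 0.67, -0.0, -0.0]
ft_force: [-0.9, 0.2, -0.8]
grip_width: 0.0578
```

Request:
{"api": "play_rows", "payload": {"motion": [{"translation": [0, 0, -0.5], "roll": 0, "fingers": -0.36}, {"translation": [0, 0, -1], "roll": 0, "fingers": -0.36}, {"translation": [0, 0, -2], "roll": 0, "fingers": -0.36}, {"translation": [0, 0, -4], "roll": 0, "fingers": -0.36}, {"translation": [0, 0, -7], "roll": 0, "fingers": -0.36}, {"translation": [0, 0, -10], "roll": 0, "fingers": -0.36}, {"translation": [0, 0, -12], "roll": 0, "fingers": -0.36}, {"translation": [0, 0, -13], "roll": 0, "fingers": -0.36}, {"translation": [0, 0, -13], "roll": 0, "fingers": -0.36}, {"translation": [0, 0, -13], "roll": 0, "fingers": -0.36}, {"translation": [0, 0, -13], "roll": 0, "fingers": -0.36}]}}

```text
clock: 11.05
eef_pos: [0.4816, 0.2002, 0.2157]
tool_rot: [0.742, 0.67, -0.001, -0.0]
ft_force: [-0.2, -1.1, -0.6]
grip_width: 0.0582
```

```bash
python3 - <<'E'
from m import *
shot("wrist"); im,K,T=shot("wrist","w6.png"); shot("side","side6.png"); 
print(proj(K,T,[.4828,.2009,.082]))
c,a,p=blob(im,(18,90,40),(42,255,255),(220,170,340,300)); (x,y),r=cv2.minEnclosingCircle(p); q=onz(K,T,(x,y),.082)
print(x,y,r,q.round(4),"dia",2*r/K[0,0]*(T[:3,:3]@q+T[:3,3])[2])
go([.4828,.2009,.2173],84.1)
E
```

```text
[279.2004123  198.57968799]
279.0 199.474365234375 27.96242332458496 [0.4836 0.2006 0.082 ] dia 0.05062312634215976
pos [0.4816 0.2002 0.2154] yaw 84.12 tilt 0.2 q6 0.497 t 11.2 F [-0.37 -0.31 -0.46] w 0.0581
shift [ 0.08  0.11 -0.19] roll 0.0
```

View pics/w6.png

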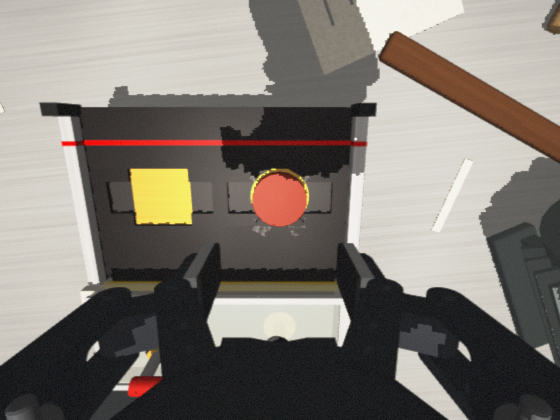

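The disc at (279,199) sits in the nest with an even brass rim, measured within 1 mm of the nest centre. Next is the handle.

```bash
python3 - <<'E'
from m import *
im,K,T=load("side6"); c,a,p=blob(im,*RED,(255,315,300,365)); print("side disc",c,a,onz(K,T,c,.082).round(4))
go([.6066,.1333,.2154],-5.9)
E
```

```text
side disc [274.8285124  337.44834711] 484 [0.4855 0.2019 0.082 ]
pos [0.4816 0.2002 0.2154] yaw 84.12 tilt 0.2 q6 0.497 t 11.2 F [-0.37 -0.31 -0.46] w 0.0581
shift [-5.37 13.12 -0.03] roll 90.0
```

Request:
{"api": "play_rows", "payload": {"motion": [{"translation": [-0.5, 1.2, 0], "roll": 7, "fingers": -0.36}, {"translation": [-1, 2.4, 0], "roll": 14, "fingers": -0.36}, {"translation": [-1.5, 3.6, 0], "roll": 21, "fingers": -0.36}, {"translation": [-2, 4.8, 0], "roll": 28, "fingers": -0.36}, {"translation": [-2.5, 6, 0], "roll": 35, "fingers": -0.36}, {"translation": [-3, 7.2, 0], "roll": 42, "fingers": -0.36}, {"translation": [-3.5, 8.4, 0], "roll": 49, "fingers": -0.36}, {"translation": [-4, 9.6, 0], "roll": 56, "fingers": -0.36}, {"translation": [-4.5, 10.8, 0], "roll": 63, "fingers": -0.36}, {"translation": [-5, 12, 0], "roll": 70, "fingers": -0.36}, {"translation": [-5.3, 13, 0], "roll": 77, "fingers": -0.36}, {"translation": [-5.4, 13.1, 0], "roll": 84, "fingers": -0.36}, {"translation": [-5.4, 13.1, 0], "roll": 90, "fingers": -0.36}, {"translation": [-5.4, 13.1, 0], "roll": 90, "fingers": -0.36}, {"translation": [-5.4, 13.1, 0], "roll": 90, "fingers": -0.36}, {"translation": [-5.4, 13.1, 0], "roll": 90, "fingers": -0.36}, {"translation": [-5.4, 13.1, 0], "roll": 90, "fingers": -0.36}, {"translation": [-5.4, 13.1, 0], "roll": 90, "fingers": -0.36}]}}

```text
clock: 12.7
eef_pos: [0.6072, 0.1335, 0.217]
tool_rot: [0.999, -0.051, -0.0, 0.0]
ft_force: [0.1, 0.6, -0.4]
grip_width: 0.0581
```

```bash
python3 - <<'E'
from m import *
im,K,T=shot("wrist","w7.png"); go([.6066,.1333,.153],-5.9)
c,a,p=blob(im,(18,120,60),(42,255,255),(0,0,560,420)); print(c,a,np.round(cv2.boundingRect(p),0),onz(K,T,c,.156).round(4),"expect",proj(K,T,[.6066,.1333,.156]))
E
```

```text
pos [0.6072 0.1335 0.2171] yaw -5.83 tilt 0.0 q6 1.889 t 12.75 F [ 0.17 -0.12  0.29] w 0.0582
shift [-0.06  0.03  6.41] roll 0.1
[277.         219.40255591] 3443 [266 134  23 177] [0.6074 0.1371 0.156 ] expect [276.44449595 224.84881623]
```

View pics/w7.png

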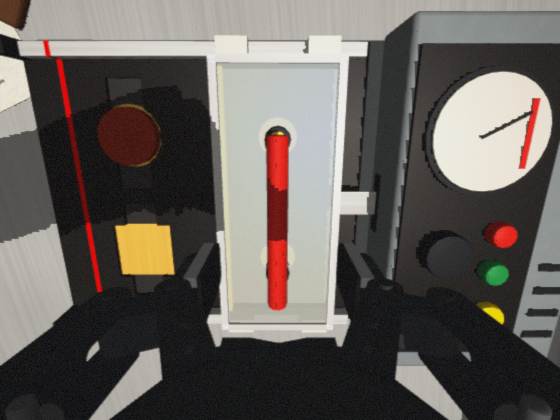

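The bar runs from (277,134) to (277,310), centred between the fingers, and the disc is visible in its nest at (128,135). I descend 6.4 cm and pinch the bar.

Request:
{"api": "play_rows", "payload": {"motion": [{"translation": [0, 0, 1], "roll": 0, "fingers": -0.36}, {"translation": [0, 0, 2], "roll": 0, "fingers": -0.36}, {"translation": [0, 0, 3], "roll": 0, "fingers": -0.36}, {"translation": [0, 0, 4], "roll": 0, "fingers": -0.36}, {"translation": [0, 0, 5], "roll": 0, "fingers": -0.36}, {"translation": [0, 0, 6], "roll": 0, "fingers": -0.36}, {"translation": [0, 0, 6.4], "roll": 0, "fingers": -0.36}, {"translation": [0, 0, 6.4], "roll": 0, "fingers": -0.2}, {"translation": [0, 0, 6.4], "roll": 0, "fingers": 0.1}, {"translation": [0, 0, 6.4], "roll": 0, "fingers": 0.4}, {"translation": [0, 0, 6.4], "roll": 0, "fingers": 0.7}, {"translation": [0, 0, 6.4], "roll": 0, "fingers": 1}, {"translation": [0, 0, 6.4], "roll": 0, "fingers": 1}, {"translation": [0, 0, 6.4], "roll": 0, "fingers": 1}, {"translation": [0, 0, 6.4], "roll": 0, "fingers": 1}, {"translation": [0, 0, 6.4], "roll": 0, "fingers": 1}]}}

```text
clock: 14.08
eef_pos: [0.6064, 0.1337, 0.1541]
tool_rot: [0.999, -0.051, -0.001, -0.0]
ft_force: [-6.2, 0.7, 4.3]
grip_width: 0.0122
```

```bash
python3 - <<'E'
from m import *
shot("wrist"); go([.4773,.1466,.153],-5.9)
E
```

```text
pos [0.6063 0.1337 0.1541] yaw -5.86 tilt 0.07 q6 1.89 t 14.13 F [-4.76  0.9   5.05] w 0.0122
shift [-12.97   0.03   0.12] roll 0.0
```

Request:
{"api": "play_rows", "payload": {"motion": [{"translation": [-0.5, 0, 0], "roll": 0, "fingers": 1}, {"translation": [-1.5, 0, 0], "roll": 0, "fingers": 1}, {"translation": [-2.5, 0, 0], "roll": 0, "fingers": 1}, {"translation": [-3.5, 0, 0], "roll": 0, "fingers": 1}, {"translation": [-4.5, 0, 0], "roll": 0, "fingers": 1}, {"translation": [-5.5, 0, 0], "roll": 0, "fingers": 1}, {"translation": [-6.5, 0, 0], "roll": 0, "fingers": 1}, {"translation": [-7.5, 0, 0], "roll": 0, "fingers": 1}, {"translation": [-8.5, 0, 0], "roll": 0, "fingers": 1}, {"translation": [-9.5, 0, 0], "roll": 0, "fingers": 1}, {"translation": [-10.5, 0, 0], "roll": 0, "fingers": 1}, {"translation": [-11.5, 0, 0], "roll": 0, "fingers": 1}, {"translation": [-12.2, 0, 0], "roll": 0, "fingers": 1}, {"translation": [-12.7, 0, 0], "roll": 0, "fingers": 1}, {"translation": [-13, 0, 0], "roll": 0, "fingers": 1}, {"translation": [-13, 0, 0], "roll": 0, "fingers": 1}, {"translation": [-13, 0, 0], "roll": 0, "fingers": 1}, {"translation": [-13, 0, 0], "roll": 0, "fingers": 1}, {"translation": [-13, 0, 0], "roll": 0, "fingers": 1}, {"translation": [-13, 0, 0], "roll": 0, "fingers": 1}]}}

```text
clock: 15.8
eef_pos: [0.4817, 0.1466, 0.1541]
tool_rot: [0.999, -0.052, 0.004, -0.0]
ft_force: [7.3, -1.4, -2.8]
grip_width: 0.0114
```

```bash
python3 - <<'E'
from m import *
shot("wrist"); shot("side","side8.png"); im,K,T=shot("top","top8.png"); go([.4773,.1466,.153],-5.9)
cv2.imwrite("pics/cmp8.png",np.hstack([cv2.resize(im[140:265,100:250],None,fx=2.6,fy=3.2),cv2.resize(np.load("pics/side8.npz")["im"][230:400,160:340],None,fx=2.2,fy=400/170)]))
E
```

```text
pos [0.4817 0.1466 0.1541] yaw -5.93 tilt 0.47 q6 1.971 t 15.95 F [ 7.33 -0.72 -2.46] w 0.0117
shift [-0.43  0.05  0.11] roll -0.0
```

View pics/cmp8.png

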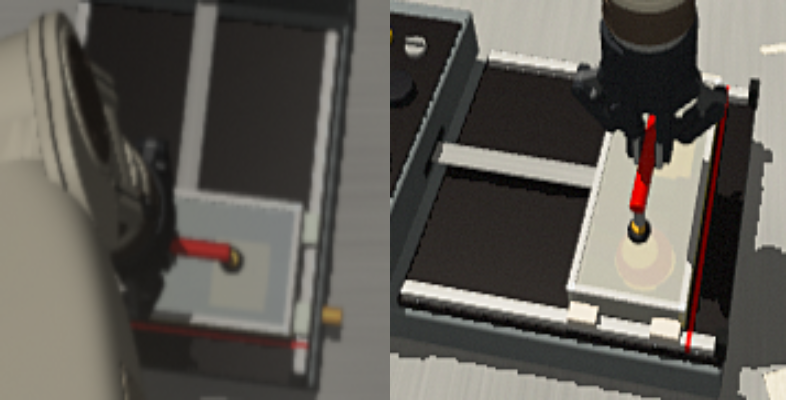

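The side view shows the guard over the disc with its front edge just short of the red line. The tool stands 4 mm short because the arm gives against the spring, so I pull 5 mm more.

Request:
{"api": "play_rows", "payload": {"motion": [{"translation": [-0.25, 0, 0], "roll": 0, "fingers": 1}, {"translation": [-0.5, 0, 0], "roll": 0, "fingers": 1}, {"translation": [-0.5, 0, 0], "roll": 0, "fingers": 1}, {"translation": [-0.5, 0, 0], "roll": 0, "fingers": 1}, {"translation": [-0.5, 0, 0], "roll": 0, "fingers": 1}, {"translation": [-0.5, 0, 0], "roll": 0, "fingers": 1}, {"translation": [-0.5, 0, 0], "roll": 0, "fingers": 1}, {"translation": [-0.5, 0, 0], "roll": 0, "fingers": 1}]}}

```text
clock: 16.62
eef_pos: [0.4768, 0.1472, 0.1541]
tool_rot: [0.999, -0.052, 0.004, -0.0]
ft_force: [8.1, -1.3, -3.9]
grip_width: 0.0118
```

```bash
python3 - <<'E'
from m import *
shot("side","side9.png"); shot("wrist","w9.png"); go([.4773,.1466,.153],-5.9)
im,K,T=load("side9"); yaw=-.1025; A=np.array([np.cos(yaw),np.sin(yaw)])
# bar travel, visible near end: shift of its end point along slide between pictures
def end(n,box):
    im,K,T=load(n); _,a,p=blob(im,(18,120,60),(42,255,255),box); 
    q=p[p[:,1]>p[:,1].max()-5].mean(0); return onz(K,T,q,.156),a
e0,a0=end("side0",(190,250,240,320)); e1,a1=end("side9",(255,270,290,325)); print(e0.round(4),e1.round(4),a0,a1,"travel",-(e1-e0)[:2]@A)
c,a,p=blob(im,(10,40,60),(42,255,255),(265,325,292,362)); print("disc?",c,a,onz(K,T,c,.082).round(4))
cv2.imwrite("pics/s9.png",cv2.resize(im[250:395,220:340],None,fx=5,fy=4))
E
```

```text
pos [0.4768 0.1472 0.1541] yaw -5.93 tilt 0.49 q6 1.975 t 16.72 F [ 8.65 -1.16 -2.8 ] w 0.0116
shift [0.05 0.05 0.11] roll -0.0
[0.6133 0.1893 0.156 ] [0.4841 0.2033 0.156 ] 373 255 travel 0.12995201385278557
disc? [275. 330.] 1 [0.4865 0.1858 0.082 ]
```

View pics/s9.png

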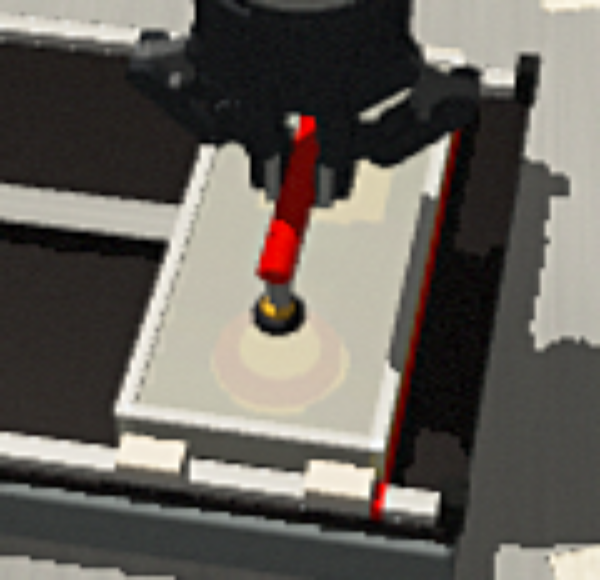

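The image puts the guard's travel at 130.0 mm. The edge is at the red line, and the disc shows seated under the guard at about (280,360) of the crop. I hold for a second, then hand in.

Request:
{"api": "play_rows", "payload": {"motion": [{"translation": [0, 0, 0], "roll": 0, "fingers": 1}, {"translation": [0, 0, 0], "roll": 0, "fingers": 1}, {"translation": [0, 0, 0], "roll": 0, "fingers": 1}, {"translation": [0, 0, 0], "roll": 0, "fingers": 1}, {"translation": [0, 0, 0], "roll": 0, "fingers": 1}, {"translation": [0, 0, 0], "roll": 0, "fingers": 1}, {"translation": [0, 0, 0], "roll": 0, "fingers": 1}, {"translation": [0, 0, 0], "roll": 0, "fingers": 1}, {"translation": [0, 0, 0], "roll": 0, "fingers": 1}, {"translation": [0, 0, 0], "roll": 0, "fingers": 1}, {"translation": [0, 0, 0], "roll": 0, "fingers": 1}, {"translation": [0, 0, 0], "roll": 0, "fingers": 1}]}}

```text
clock: 17.72
eef_pos: [0.4768, 0.1472, 0.1541]
tool_rot: [0.999, -0.052, 0.004, -0.0]
ft_force: [7.9, -1.0, -2.8]
grip_width: 0.0117
```

```bash
python3 - <<'E'
from m import *
go([.4773,.1466,.153]); print(bot.get_obs()["joint_vel"].round(3)); bot.job_done()
E
```

```text
pos [0.4768 0.1472 0.1541] yaw -5.94 tilt 0.49 q6 1.975 t 17.72 F [ 7.87 -0.96 -2.82] w 0.0117
shift [0.05 0.05 0.11] roll None
[ 0.    -0.    -0.     0.     0.002  0.002]
the job is handed in; nothing more can be done
```

I set the round disc in the round nest and let go of it. I then pulled the guard to the red line by its handle and handed the job in while still holding it, at 17.7 s.

- **Disc:** after release, the wrist view put it within about 1 mm of the nest centre. The side view, corrected for its offset, put it about 2 mm off. I did not measure its height or tilt directly. The gripper height and the roughly 2 N contact at the floor agreed with it being fully home. Through the guard it still looked seated, but the last colour check found nothing to measure there.
- **Guard:** the side camera gave a travel of 130.0 mm, and the arm's own position agreed within about 0.5 mm. It stood still with about 8 N of spring force at the wrist.
- **Disagreements:** the gripper opening read 2 to 3 mm under the true size on both the disc and the bar, which I put down to pad give. The first pull stopped 4 to 5 mm short because the arm gave against the spring, so I pulled 5 mm further.
- **Other things on the bench:** I kept the paths clear of them and felt no contact, but did not measure their positions again at the end.

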